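Tare the balance under the orange-capped bottle

TASK

Three balances stand on the bench, each with a vessel on its pan and two keys in front, a green tare key and a red power key. Tare the balance that carries the orange-capped bottle: with the fingertips press its green key lightly until it goes well down, let it come up and draw the hand clear. Press no other key, do not lean on the other balances, and do not touch, lift or shift the bottles or the beaker.

Things in the scene. Friction and masses are not known exactly. Their poses are not given: they have to be found in the camera images.
- balance_a: balance that always carries the bottle with the orange cap: white housing 200 (x) x 140 (y) x 34 mm high, fixed; which of the three look-alikes stands left, middle or right varies. Origin under its centre on the bench; own -x is its front with the keys, +y its left, z up. Green tare key at (-68, 38) mm, red power key at (-68, -38) mm, display between, pan centre at (35, 0) mm
- a_pan (a point): centre of the top of the round steel pan (110 mm across, 45 mm above the bench) of balance_a
- a_tare_top (a point): centre of the top face of the green tare key of balance_a, the one under the bottle with the orange cap: round, 20 mm across, its top 45 mm above the bench and 10 mm above the panel; moves down with the key
- a_tare (a joint): travel of that green tare key in m: 0 up, 0.006 fully down; a spring key, needs about 1.5 N to start and 5 N at full travel, counts as pressed beyond 0.003, springs back up when let go
- a_power_top (a point): centre of the top face of the red power key of balance_a, the one under the bottle with the orange cap: round, 20 mm across, its top 45 mm above the bench and 10 mm above the panel; moves down with the key
- a_power (a joint): travel of that red power key in m: 0 up, 0.006 fully down; a spring key, needs about 1.5 N to start and 5 N at full travel, counts as pressed beyond 0.003, springs back up when let go
- balance_b: balance that always carries the bottle with the blue cap: white housing 200 (x) x 140 (y) x 34 mm high, fixed; which of the three look-alikes stands left, middle or right varies. Origin under its centre on the bench; own -x is its front with the keys, +y its left, z up. Green tare key at (-68, 38) mm, red power key at (-68, -38) mm, display between, pan centre at (35, 0) mm
- b_pan (a point): centre of the top of the round steel pan (110 mm across, 45 mm above the bench) of balance_b
- b_tare_top (a point): centre of the top face of the green tare key of balance_b, the one under the bottle with the blue cap: round, 20 mm across, its top 45 mm above the bench and 10 mm above the panel; moves down with the key
- b_tare (a joint): travel of that green tare key in m: 0 up, 0.006 fully down; a spring key, needs about 1.5 N to start and 5 N at full travel, counts as pressed beyond 0.003, springs back up when let go
- b_power_top (a point): centre of the top face of the red power key of balance_b, the one under the bottle with the blue cap: round, 20 mm across, its top 45 mm above the bench and 10 mm above the panel; moves down with the key
- b_power (a joint): travel of that red power key in m: 0 up, 0.006 fully down; a spring key, needs about 1.5 N to start and 5 N at full travel, counts as pressed beyond 0.003, springs back up when let go
- balance_c: balance that always carries the open glass beaker: white housing 200 (x) x 140 (y) x 34 mm high, fixed; which of the three look-alikes stands left, middle or right varies. Origin under its centre on the bench; own -x is its front with the keys, +y its left, z up. Green tare key at (-68, 38) mm, red power key at (-68, -38) mm, display between, pan centre at (35, 0) mm
- c_pan (a point): centre of the top of the round steel pan (110 mm across, 45 mm above the bench) of balance_c
- c_tare_top (a point): centre of the top face of the green tare key of balance_c, the one under the open glass beaker: round, 20 mm across, its top 45 mm above the bench and 10 mm above the panel; moves down with the key
- c_tare (a joint): travel of that green tare key in m: 0 up, 0.006 fully down; a spring key, needs about 1.5 N to start and 5 N at full travel, counts as pressed beyond 0.003, springs back up when let go
- c_power_top (a point): centre of the top face of the red power key of balance_c, the one under the open glass beaker: round, 20 mm across, its top 45 mm above the bench and 10 mm above the panel; moves down with the key
- c_power (a joint): travel of that red power key in m: 0 up, 0.006 fully down; a spring key, needs about 1.5 N to start and 5 N at full travel, counts as pressed beyond 0.003, springs back up when let go
- orange_cap_bottle: small glass bottle with an orange screw cap, 56 mm across, 104 mm tall, loose, standing on the pan of balance_a (its top 149 mm above the bench); origin at the centre of its underside, z up
- blue_cap_bottle: small glass bottle with a blue screw cap, 56 mm across, 104 mm tall, loose, standing on the pan of balance_b; origin at the centre of its underside, z up
- glass_beaker: empty glass beaker, 52 mm across, 70 mm tall, loose, standing on the pan of balance_c; origin at the centre of its underside, z up
There are look-alikes about, which are no part of the job. What is shaped like the orange_cap_bottle but purple is not meant.

How it is judged:
On the way:
1. the fingers press the green tare key of the balance under the orange-capped bottle (at least 3 mm down) (value of joint a_tare above 0.003 m and contact force between the fingers and balance_a above 0.5 N), for 0.1 s.
At the end, for the whole second after the job is handed in: after the press all six keys are up again (under 1 mm), and each bottle and the beaker stands upright and at rest on its own pan (within 25 mm of its centre), within 8 mm of where it stood (value of joint each of a_tare, a_power, b_tare, b_power, c_tare, c_power below 0.001 m and horizontal distance between orange_cap_bottle and a_pan below 0.025 m and horizontal distance between blue_cap_bottle and b_pan below 0.025 m and horizontal distance between glass_beaker and c_pan below 0.025 m and angle between each of orange_cap_bottle, blue_cap_bottle, glass_beaker's own z axis and vertical below 0.05 rad and distance of each of orange_cap_bottle, blue_cap_bottle, glass_beaker from where it was at the start of the episode below 0.008 m and linear speed of each of orange_cap_bottle, blue_cap_bottle, glass_beaker below 0.02 m/s); the robot touches nothing.
It fails at once if a key other than the green tare key under the orange-capped bottle is pressed (more than 1.5 mm) (value of joint any of a_power, b_tare, b_power, c_tare, c_power above 0.0015 m).
It fails at once if a bottle or the beaker is touched (more than 0.5 N) by the robot (contact force between any of the fingers, the arm and orange_cap_bottle above 0.5 N or contact force between any of the fingers, the arm and blue_cap_bottle above 0.5 N or contact force between any of the fingers, the arm and glass_beaker above 0.5 N).
It fails at once if a bottle or the beaker is lifted, shifted more than 8 mm or tipped (distance of any of orange_cap_bottle, blue_cap_bottle, glass_beaker from where it was at the start of the episode above 0.008 m or angle between any of orange_cap_bottle, blue_cap_bottle, glass_beaker's own z axis and vertical above 0.15 rad).
It fails at once if the balance under the orange-capped bottle is pushed with more than 25 N (contact force between any of the fingers, the arm and balance_a above 25 N).
It fails at once if one of the other two balances is leant on (more than 5 N) (contact force between any of the fingers, the arm and balance_b above 5 N or contact force between any of the fingers, the arm and balance_c above 5 N).
It also fails if it takes over 32 s, if anything falls off the work surface, if the arm or the gripper's body presses on something with over 40 N, if the wrist force passes 120 N, or if a joint passes its speed limit or range.

ROBOT

A 6-joint arm with a two-finger parallel gripper is mounted at the origin on a cart in front of the work surface, level with it; the furniture and walls round the work are solid. World frame = base frame: x ahead of the robot, y to its left, z up, the work surface at z = 0. Lengths are in m, angles in rad, forces in N, time in s.
With the tool pointing down it reaches from about 0.325 to 0.775 m from the base axis. Payload 9.3 kg.
Tool frame: the origin (TCP) lies midway between the tips of the shut fingers; the grasp point (between the pads) lies 19 mm behind it; z points along the fingers, y is the line along which they close (so a half turn about z gives the same grasp; the last joint's range is limited). The gripper opens to 85 mm and grips with 20 to 120 N. Pads are 22 mm wide; open, the fingers measure 114 mm over their backs; the gripper's body (76 mm by 85 mm) begins 54 mm behind the grasp point. The pads swing forward as they close: fully open they stand 13 mm farther back than shut.
Start: joints at [1.003, 0.259, 0.021, 1.334, 0, 1.418], TCP at [0.222, 0.503, 0.231] pointing down, gripper open.
Joint ranges: [-3.04, 3.04], [-0.91, 1.82], [-1.04, 1.36], [-1.92, 1.95], [-1.52, 1.45], [-3.14, 3.14]. Speed limits (rad/s): [2.22, 2.22, 2.79, 3.14, 3.14, 3.14].

INTERFACE

Orientations are given as a unit quaternion [x, y, z, w].
In Python, from workcell import arm gives the robot as it stands. The module is installed in compiled form; this text tells all that it offers.
- The arm moves only by the tool drive_tool, never from a script. Its argument "series" is text: rows parted by semicolons, each of 6 numbers parted by spaces: the shift along the tool's x, y, z in m, then the turn, a rotation vector about the tool's x, y, z in degrees. In form: x y z rx ry rz; .... A call has exactly 8 rows; each row is the pose to reach, as a shift and turn from the pose commanded when the call began, along the tool's axes at that moment; what a row does not reach only later rows make up. A row lasts 1/8 s, in which the tool goes at most 62.5 mm and 10.7 degrees, less where a joint would pass 70% of its speed; a pose out of reach is approached as far as the arm can. A call with a gripper value outside its range is refused whole. "gripper" is the closure, from 0 (fully open) to 1 (shut), set as the call begins (left out, the last holds). The fingers move at their own pace and stop on an object; the grip force is fixed at half the most. Time passes only in rows, so rows that repeat a pose let the fingers close, or fill a call up. It gives the time, the measured TCP pose, the force, the opening and the grip force at its end, in the units of the state.
- arm.observe(): the state, without advancing time (a new reading comes with each control period).
- arm.grab_frame(name): name is "side" or "top"; returns a dict with "pixels" (384x512x3 uint8, red, green, blue), "depth" (384x512 float32, m along the optical axis (not along the pixel's ray), 0 where there is no reading), "fx", "fy", "cx", "cy" (pixels), "rvec" (rotation vector, rad) and "tvec" (3), from world to camera coordinates, as OpenCV has them. Camera axes: x right, y down, z forward; pixel columns grow to the right and rows downward; lengths in m; the calibration is good to about 2 mm. A picture is of the moment at which its call begins.
- arm.finish_job(): hands the job in; it is judged then, once.
The state is a dict: "time": time; "joint_positions": joint angles; "joint_velocities": joint speeds; "joint_efforts": joint torques, N m; "tcp_pos": TCP position; "orientation": TCP orientation; "wrist_force": force on the tool from outside, world axes, zero at the start; "torque": the same for the moment, N m; "finger_gap": opening from 0.0 (shut) to 1.0 (fully open); "grip_force": force on a finger pad.
Only numpy, scipy, OpenCV 4.12 (cv2) and the standard library are available. Lean on these libraries where they do the work, as an engineer would, in place of code of your own. Each camera call takes 0.05 s, during which the arm holds its last target. There are 200 camera calls.

## Working session

There is one attempt and no reset: what is moved stays moved. The work goes in short steps, Python scripts to look and compute and a tool call to move; the robot and the scene stay as the last step left them, time stands still between calls to the robot, and variables do not carry over. Pictures are saved under pics/ and viewed, at most 10 in all, crops included, and the job is handed in when it is done.

Besides the shell and the picture viewer there is one more tool, called as name(argument=value, ...) on one line, values as JSON. drive_tool: Moves the arm, as the interface text tells. Its arguments: {"type":"object","properties":{"series":{"type":"string"},"gripper":{"type":"number"}},"required":["series"]}

```bash
mkdir -p pics; cat > h.py <<'E'
import numpy as np, cv2
from workcell import arm
def world(f,u,v,z=None):
    R,_=cv2.Rodrigues(np.array(f["rvec"],float)); t=np.array(f["tvec"],float).ravel()
    d=R.T@np.array([(u-f["cx"])/f["fx"],(v-f["cy"])/f["fy"],1.]); c=-R.T@t
    s=(z-c[2])/d[2] if z is not None else f["depth"][int(round(v)),int(round(u))]
    return c+s*d
def blobs(f,lo,hi,amin=15):
    m=cv2.inRange(cv2.cvtColor(f["pixels"],cv2.COLOR_RGB2HSV),lo,hi)
    n,_,st,ce=cv2.connectedComponentsWithStats(m)
    return [(st[i,4],ce[i],st[i,:4]) for i in range(1,n) if st[i,4]>=amin]
E
python3 - <<'E'
from h import *
s=arm.observe();print({k:np.round(s[k],3) for k in("time","tcp_pos","orientation","finger_gap")})
ims=[]
for n in("top","side"):
    f=arm.grab_frame(n);np.save(n+".npy",f,allow_pickle=True);cv2.imwrite(f"pics/{n}.png",f["pixels"][...,::-1])
    for c,lo,hi in(("green",(40,80,50),(85,255,255)),("red",(0,130,80),(6,255,255)),("red2",(172,130,80),(180,255,255)),("orange",(7,130,100),(22,255,255))):
        for a,p,b in blobs(f,lo,hi): print(n,c,a,p.round(1),b,world(f,*p,.045).round(3),world(f,*p).round(3))
E
```

```text
{'time': np.float64(0.0), 'tcp_pos': array([0.222, 0.503, 0.231]), 'orientation': array([ 0.206,  0.979, -0.001, -0.   ]), 'finger_gap': np.float64(1.002)}
top green 84 [253.9 226.9] [248 223  13   9] [ 0.5   -0.001  0.045] [ 0.5   -0.001  0.037]
top green 50 [239.5 230.6] [236 227   8   8] [0.491 0.037 0.045] [0.491 0.036 0.047]
top green 83 [360.5 238.5] [354 235  14   8] [ 0.467 -0.273  0.045] [ 0.466 -0.276  0.035]
top green 52 [131.4 240.1] [128 237   8   8] [0.471 0.313 0.045] [0.471 0.313 0.044]
top green 80 [146.2 241.9] [140 238  13   8] [0.466 0.275 0.045] [0.466 0.278 0.035]
top green 52 [346.8 242.4] [343 239   9   8] [ 0.457 -0.238  0.045] [ 0.457 -0.238  0.045]
top red 761 [383.8  81. ] [361  70  44  24] [ 0.879 -0.349  0.045] [ 0.866 -0.336  0.08 ]
top red 40 [268.1 223.4] [265 220   7   8] [ 0.509 -0.037  0.045] [ 0.509 -0.037  0.045]
top red 52 [375.5 235.5] [372 232   8   8] [ 0.474 -0.312  0.045] [ 0.474 -0.311  0.047]
top red 51 [160.4 244.5] [157 241   8   8] [0.459 0.239 0.045] [0.459 0.238 0.048]
top red 27 [294.4 292.6] [288 291  13   4] [ 0.333 -0.101  0.045]
[... 1793 characters left out ...]
422.5 252.9] [405 230  43  44] [ 0.876 -0.336  0.045] [ 0.856 -0.351  0.069]
side red 16 [170.  262.2] [168 261   6   4] [ 0.324 -0.15   0.045] [ 0.328 -0.123  0.015]
side red 71 [258.8 299. ] [254 295  11   9] [ 0.472 -0.316  0.045] [ 0.472 -0.315  0.043]
side orange 1124 [182.  105.5] [155  91  54  31] [0.542 0.54  0.045] [0.558 0.61  0.006]
side orange 418 [135.3 116.7] [121 101  30  29] [0.375 0.522 0.045] [0.383 0.593 0.004]
side orange 19 [247.8 109.1] [245 108   8   4] [0.748 0.433 0.045] [0.709 0.338 0.103]
side orange 66 [214.5 118.4] [210 115  11  10] [0.62  0.415 0.045] [0.568 0.248 0.148]
side orange 60 [382.4 219. ] [378 215  10   9] [ 0.857 -0.205  0.045] [ 0.792 -0.27   0.124]
```

View pics/top.png

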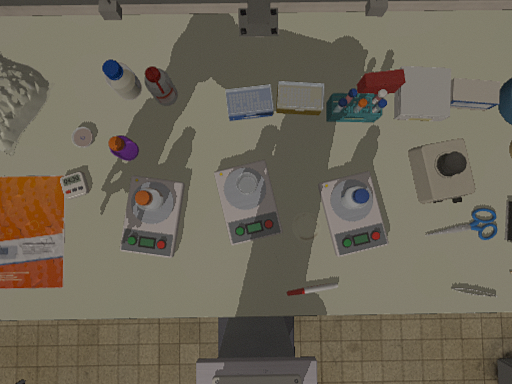

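View pics/side.png

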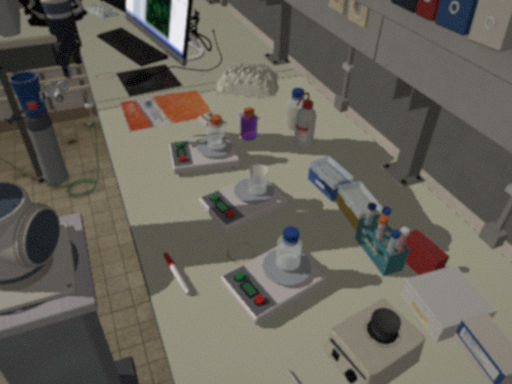

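The top view (lit, clear) shows three balances. The orange cap at (142,197) is on the left one, whose green key is at (131,240) and red key at (160,244). The side view agrees: cap (214,118), green key (179,145).

Candidates:
- **Bottles:** orange cap on the left balance (142,197); purple bottle with orange cap on the bare bench (120,146), rejected; blue cap (361,197), rejected.
- **Green keys:** left (131,240), chosen; middle (240,231); right (347,242). The green displays, e.g. (146,242), are not keys.

Close crop to check:

```bash
python3 - <<'E'
from h import *
f=np.load("top.npy",allow_pickle=True).item()
c=f["pixels"][170:265,95:205,::-1];cv2.imwrite("pics/crop.png",cv2.resize(c,None,fx=6,fy=6,interpolation=cv2.INTER_CUBIC))
s=arm.observe();from scipy.spatial.transform import Rotation as Ro
R=Ro.from_quat(s["orientation"])
for z in(.08,.041):print(R.inv().apply(np.array([.470,.310,z])-s["tcp_pos"]).round(4))
E
```

```text
[-0.3053 -0.0765  0.1508]
[-0.3053 -0.0764  0.1898]
```

View pics/crop.png

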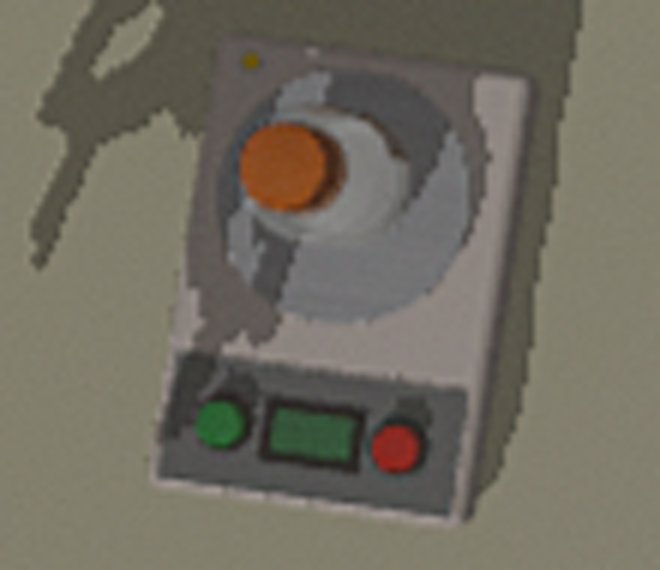

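The crop shows the orange-capped bottle on the pan, the green key at left (crop 220,422) and the red one at right. Moving above the key with the fingers shut.

drive_tool(series="-0.04 -0.01 0 0 0 0; -0.09 -0.022 0 0 0 0; -0.14 -0.035 0.01 0 0 0; -0.19 -0.048 0.03 0 0 0; -0.24 -0.06 0.06 0 0 0; -0.285 -0.071 0.09 0 0 0; -0.305 -0.0765 0.12 0 0 0; -0.305 -0.0765 0.135 0 0 0", gripper=1)

```text
time: 1.1
tcp_pos: [0.4702, 0.309, 0.0943]
orientation: [0.207, 0.978, -0.001, -0.001]
wrist_force: [-0.3, -1.0, 0.3]
finger_gap: 0.003
grip_force: 0.0
```

```bash
python3 - <<'E'
from h import *
s=arm.observe();print({k:np.round(s[k],4) for k in("time","tcp_pos","orientation","finger_gap","wrist_force")})
a=arm.grab_frame("top")["pixels"][150:290,60:240,::-1];b=arm.grab_frame("side")["pixels"][60:200,110:290,::-1]
cv2.imwrite("pics/near.png",cv2.resize(np.hstack([a,b]),None,fx=2.2,fy=2.2,interpolation=cv2.INTER_CUBIC))
E
```

```text
{'time': np.float64(1.1), 'tcp_pos': array([0.4702, 0.309 , 0.0943]), 'orientation': array([ 2.071e-01,  9.783e-01, -8.000e-04, -1.100e-03]), 'finger_gap': np.float64(0.0034), 'wrist_force': array([-0.307 , -1.0102,  0.2982])}
```

View pics/near.png

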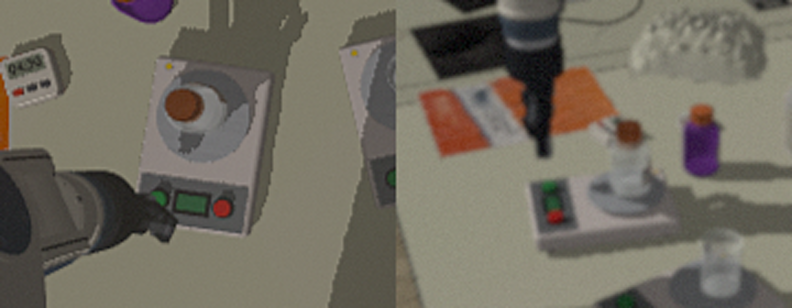

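The near view shows the shut fingers above the key in both cameras: tip at about side (178,130), and top around (135,248). I'll check the tip against its projection.

```bash
python3 - <<'E'
from h import *
s=arm.observe();p=np.array(s["tcp_pos"])
for n in("top","side"):
    f=arm.grab_frame(n);K=np.array([[f["fx"],0,f["cx"]],[0,f["fy"],f["cy"]],[0,0,1]])
    pr=lambda q:cv2.projectPoints(np.array([q],float),np.array(f["rvec"]),np.array(f["tvec"]),K,None)[0].ravel()
    u,v=pr(p);print(n,"tcp px",u,v,"key px",pr([.47,.31,.045]))
    P=[]
    for y in range(int(v)-22,int(v)+16):
        for x in range(int(u)-22,int(u)+22):
            w=world(f,x,y)
            if .085<w[2]<.112 and np.hypot(*(w-p)[:2])<.04:P.append([x,y,*w])
    P=np.array(P);print(len(P));
    if len(P):print(P.mean(0).round(3),P.min(0).round(3),P.max(0).round(3))
    c=f["pixels"][int(v)-40:int(v)+40,int(u)-40:int(u)+40,::-1].copy();c=cv2.resize(c,None,fx=5,fy=5,interpolation=cv2.INTER_CUBIC)
    cv2.drawMarker(c,(int((40+u%1)*5),int((40+v%1)*5)),(255,0,255),0,20,1)
    cv2.imwrite(f"pics/t_{n}.png",c)
cv2.imwrite("pics/t.png",np.hstack([cv2.imread("pics/t_top.png"),cv2.imread("pics/t_side.png")]))
E
```

```text
top tcp px 125.7278633799701 242.08525574797085 key px [132.52826544 240.54261163]
10
[1.276e+02 2.393e+02 4.760e-01 3.030e-01 1.040e-01] [1.25e+02 2.38e+02 4.72e-01 3.00e-01 9.60e-02] [1.29e+02 2.41e+02 4.79e-01 3.07e-01 1.10e-01]
side tcp px 177.34520589750858 129.88561569417183 key px [179.24761762 143.6510093 ]
35
[1.77429e+02 1.29000e+02 4.67000e-01 3.01000e-01 1.03000e-01] [1.73e+02 1.26e+02 4.56e-01 2.94e-01 9.40e-02] [1.81e+02 1.31e+02 4.81e-01 3.10e-01 1.11e-01]
```

View pics/t.png

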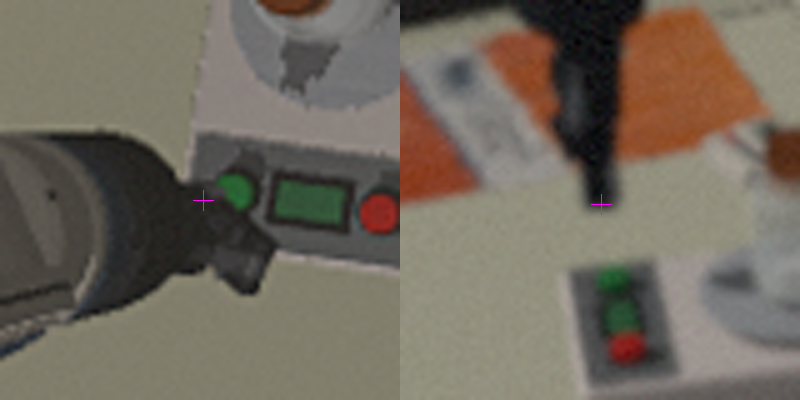

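The tip matches its projection in the side view, and the key lies straight below. Descending to just above it.

drive_tool(series="0 0 0.01 0 0 0; 0 0 0.02 0 0 0; 0 0 0.03 0 0 0; 0 0 0.038 0 0 0; 0 0 0.042 0 0 0; 0 0 0.045 0 0 0; 0 0 0.045 0 0 0; 0 0 0.045 0 0 0")

```text
time: 2.3
tcp_pos: [0.4701, 0.3104, 0.0515]
orientation: [0.206, 0.979, 0.0, 0.0]
wrist_force: [-0.8, 0.2, 0.4]
finger_gap: -0.001
grip_force: 0.0
```

drive_tool(series="0 0 0.002 0 0 0; 0 0 0.004 0 0 0; 0 0 0.006 0 0 0; 0 0 0.008 0 0 0; 0 0 0.01 0 0 0; 0 0 0.011 0 0 0; 0 0 0.011 0 0 0; 0 0 0.011 0 0 0")

```text
time: 3.3
tcp_pos: [0.4699, 0.3104, 0.0404]
orientation: [0.206, 0.979, 0.0, 0.0]
wrist_force: [-1.5, -1.0, 4.0]
finger_gap: 0.003
grip_force: 2.1
```

Wrist force 4.0 N, so about 4.3 mm of travel. Slightly deeper to be sure.

drive_tool(series="0 0 0.0005 0 0 0; 0 0 0.001 0 0 0; 0 0 0.001 0 0 0; 0 0 0.001 0 0 0; 0 0 0.001 0 0 0; 0 0 0.001 0 0 0; 0 0 0.001 0 0 0; 0 0 0.001 0 0 0")

```text
time: 4.3
tcp_pos: [0.47, 0.3104, 0.0393]
orientation: [0.206, 0.979, 0.0, -0.0]
wrist_force: [-1.0, -1.1, 5.5]
finger_gap: -0.003
grip_force: 2.4
```

drive_tool(series="0 0 -0.004 0 0 0; 0 0 -0.01 0 0 0; 0 0 -0.025 0 0 0; 0 0 -0.05 0 0 0; 0 0 -0.08 0 0 0; 0.03 0 -0.11 0 0 0; 0.06 0 -0.13 0 0 0; 0.08 0 -0.13 0 0 0")

```text
time: 5.3
tcp_pos: [0.3964, 0.3435, 0.1714]
orientation: [0.206, 0.979, 0.001, 0.001]
wrist_force: [-0.1, 0.2, -0.3]
finger_gap: -0.004
grip_force: 0.0
```

drive_tool(series="0.02 0 0 0 0 0; 0.04 0.01 0 0 0 0; 0.07 0.02 0 0 0 0; 0.1 0.03 0 0 0 0; 0.12 0.04 0 0 0 0; 0.12 0.04 0 0 0 0; 0.12 0.04 0 0 0 0; 0.12 0.04 0 0 0 0")

```text
time: 6.3
tcp_pos: [0.3035, 0.4271, 0.169]
orientation: [0.206, 0.978, -0.0, -0.0]
wrist_force: [0.3, 1.1, -0.2]
finger_gap: -0.003
grip_force: 0.0
```

```bash
python3 - <<'E'
from h import *
f=arm.grab_frame("top");o=np.load("top.npy",allow_pickle=True).item()
for c,lo,hi in(("green",(40,80,50),(85,255,255)),("orange",(7,130,100),(22,255,255))):
    for a,p,b in blobs(f,lo,hi): print(c,a,p.round(1),world(f,*p).round(3))
for n in("top","side"):cv2.imwrite(f"pics/e_{n}.png",arm.grab_frame(n)["pixels"][...,::-1])
E
```

```text
green 88 [253.8 227.1] [ 0.5   -0.     0.036]
green 48 [239.4 230.6] [0.491 0.037 0.047]
green 80 [360.5 238.5] [ 0.466 -0.276  0.036]
green 52 [131.3 240.3] [0.471 0.313 0.045]
green 83 [146.2 241.8] [0.466 0.278 0.035]
green 52 [346.8 242.4] [ 0.457 -0.238  0.045]
orange 43 [363.3 102.6] [ 0.796 -0.268  0.125]
orange 143 [114.7 143. ] [0.71  0.336 0.102]
orange 3808 [ 30.4 206.6] [0.563 0.596 0.006]
orange 131 [142.7 197.9] [0.571 0.253 0.151]
orange 1523 [ 33.7 274.3] [0.384 0.581 0.01 ]
```

View pics/e_top.png

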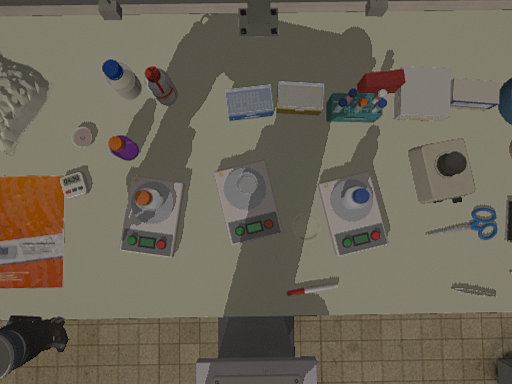

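The final view shows the hand clear (bottom left), the green key back up at (131,240) at 45 mm, and the bottles and beaker where they were.

```bash
python3 -c "
from workcell import arm
print(arm.finish_job())"
```

```text
the job is handed in; nothing more can be done
None
```

I pressed the green tare key under the orange-capped bottle about 5 mm down (5.5 N at the wrist), and it came back up. The hand is clear, no other key or vessel was disturbed as far as the cameras show, and the job was handed in at about 6.5 s; no verdict was returned.

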